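Balance the whale carving on the domed photo stand and slide it to the stop

TASK

Take the pale yellow whale carving out of the cardboard lot tray and set it down gently on the wooden dome of the photo slide, balanced on its own and about level at its dark steel band and lying along the slide, nose to either end. Only once it balances there untouched, with the carriage still well short of the red stop, slide the carriage by its blue handle fully home against the red stop, leaving the whale balanced on the dome. Do not shift or knock over the candlestick, owl, jar or mug.

Things in the scene. Friction and masses are not known exactly. Their poses are not given: they have to be found in the camera images.
- whale: pale yellow whale carving, 180 mm long, 0.3 kg, flat underside 36 mm wide, standing in the tray at any yaw. A flat-sided dark steel band round it (26 mm long x, 50 wide y, 50 high) is the place to grip, across y. Origin: underside centre of the band, right below the centre of mass. +x to the nose (tip x = 78 mm; tail ends x = -108 mm, tail fin 64 mm across), z up
- rail: fixed steel base of the photo slide, 170 x 360 x 12 mm. Origin: centre of its underside; x across the slide (away from the robot at yaw 0), y along it to the red stop. Stop blocks at y = +169 (red) and -169 mm (black), 44 mm high. Lamp post, 14 mm thick, at x 80, y 172 mm; lamp head (50 x 30 mm) at x 76, y 172 mm, 155 to 205 mm high
- carriage (a joint): position of the carriage along the slide: 0 m = against the black stop, 0.140 m = fully home against the red stop; needs about 2 N to move and stays where it is left. Dome centre is at rail y = joint - 0.070 m
- dome_top (a point): highest point of the dark wooden dome fixed on the carriage, 97 mm above the table. The dome is a cap of a sphere of 80 mm radius, 160 mm across at its foot, which stands on the aluminium carriage deck (160 x 170 mm, top 31 mm above the table). Axes parallel to the rail's
- handle (a point): centre of the top of the blue upright handle of the carriage, 83 mm above the table, 117 mm in front (rail -x) of the dome centre; handle 26 mm (x) by 16 mm (y, along the slide) by 62 mm tall, free on all sides above 31 mm
- tray: fixed open cardboard lot tray 280 (x) x 320 (y) x 55 mm high, walls and floor 6 mm. Origin: centre of its underside
- candlestick: turned wooden candlestick standing in a corner of the tray, 135 mm high, foot 58 mm across; leave alone. Origin: centre of its underside
- owl: brass owl figure standing in a corner of the tray, 98 mm high, 52 mm across; leave alone. Origin: centre of its underside
- jar: blue ceramic jar with brass cap standing in a corner of the tray, 80 mm high, 52 mm across; leave alone. Origin: centre of its underside
- mug: cream mug, 76 mm across, 85 mm high, on the table behind the slide (its +x side); leave alone. Origin: centre of its underside
Not all that is in view belongs to the job. Of the things that look like the whale, the smallest one is meant.

How it is judged:
By the outcome, as a careful person would: the job done as asked, in the order asked, and still so for the second after the job is handed in, with the robot touching nothing.
It also fails if it takes over 61 s, if anything falls off the work surface, if the arm or the gripper's body presses on something with over 40 N, if the wrist force passes 120 N, or if a joint passes its speed limit or range.

ROBOT

A 6-joint arm with a two-finger parallel gripper is mounted at the origin on the work surface. World frame = base frame: x ahead of the robot, y to its left, z up, the work surface at z = 0. Lengths are in m, angles in rad, forces in N, time in s.
With the tool pointing down it reaches from about 0.35 to 0.85 m from the base axis. Payload 8.1 kg.
Tool frame: the origin (TCP) lies on the mounting face of the last link; the fingertips stand manip.tcp_to_tips ahead of it and the grasp point (between the pads) lies 155 mm ahead of it (manip.tcp_to_tips is the distance from the TCP to the fingertips, in m); z points along the fingers, y is the line along which they close (so a half turn about z gives the same grasp; the last joint's range is limited). The gripper opens to 85 mm and grips with 20 to 120 N. Pads are 22 mm wide; open, the fingers measure 114 mm over their backs; the gripper's body (76 mm by 85 mm) begins 54 mm behind the grasp point. The pads swing forward as they close: fully open they stand 13 mm farther back than shut.
Start: joints at [-1.317, 0.13, 1.488, -0, 1.523, -0.085], TCP at [0.199, -0.566, 0.405] pointing down, gripper open.
Joint ranges: [-2.96, 2.96], [-0.89, 2.26], [0.02, 2.5], [-1.34, 4.48], [0, 2.73], [-2.66, 2.66]. Speed limits (rad/s): [2.39, 2.39, 2.79, 3.14, 3.14, 3.14].

INTERFACE

Orientations are given as a unit quaternion [x, y, z, w].
In Python, from bench import manip gives the robot as it stands.
- The arm moves only by the shell command python3 -m jog 'ROWS' [FORCE]. ROWS is JSON, a list of rows, each an object of numbers: "ax", "ay", "az": the turn, a rotation vector about the tool's x, y, z each as a share of pi/2 rad, from -1 to 1; "dx", "dy", "dz": the shift along the tool's x, y, z each as a share of 400 mm, from -1 to 1; "fingers": the opening, from 0 (shut) to 1 (fully open). In form: [{"ax": .., "ay": .., "az": .., "dx": .., "dy": .., "dz": .., "fingers": ..}, ...]. A call has 1 to 20 rows; each row is the pose to reach, as a shift and turn from the pose commanded when the call began, along the tool's axes at that moment; what a row does not reach only later rows make up. A row lasts 1/12 s, in which the tool goes at most 41.7 mm and 7.16 degrees, less where a joint would pass 70% of its speed; a pose out of reach is approached as far as the arm can. A call with a number of a shift or a turn outside -1 to 1 is refused whole. A call with a gripper value outside its range is refused whole. The fingers move at their own pace and stop on an object; FORCE is the grip in N (left out, the last holds). Time passes only in rows, so rows that repeat a pose let the fingers close. It gives the time, the measured TCP pose, the force, the opening and the grip force at its end, in the units of the state.
- manip.get_obs(): the state, without advancing time (a new reading comes with each control period).
- manip.grab_frame(name): name is "scene" or "top" or "wrist"; returns the picture (400x640x3 uint8, red, green, blue); there is no depth.
- manip.camera_params(name): a dict with "mtx" (3x3 intrinsics, pixels), "position" and "attitude" of the camera in the world; the wrist camera has in their place "T_tool_cam" (4x4, takes a point from camera to tool coordinates, whose origin is the TCP and whose axes are the flange's). Camera axes: x right, y up, looking along -z (the intrinsics and any distortion apply to the point x, -y, -z); pixel columns grow to the right and rows downward; lengths in m; the calibration is good to about 2 mm. A picture is of the moment at which its call begins: read the wrist's pose just before it. camera_params takes no time and is no camera call.
- manip.sign_off(): hands the job in; it is judged then, once.
The state is a dict: "clock": time; "qpos": joint angles; "joint_velocities": joint speeds; "tau": joint torques, N m; "tcp_pos": TCP position; "tool_rot": TCP orientation; "ft_force": force on the tool from outside, world axes, zero at the start; "wrist_torque": the same for the moment, N m; "width": finger opening in m; "finger_force": force on a finger pad.
Only numpy, scipy, OpenCV 4.12 (cv2) and the standard library are available. Lean on these libraries where they do the work, as an engineer would, in place of code of your own. Each camera call takes 0.05 s, during which the arm holds its last target. There are 200 camera calls.

## Working session

There is one attempt and no reset: what is moved stays moved. The work goes in short steps, Python scripts to look and compute and a shell command to move; the robot and the scene stay as the last step left them, time stands still between calls to the robot, and variables do not carry over. Pictures are saved under pics/ and viewed, at most 10 in all, crops included, and the job is handed in when it is done.

```bash
mkdir -p pics; ls; python3 - <<'E'
from bench import manip
import cv2,numpy as np
print(manip.tcp_to_tips); print(manip.get_obs())
for n in("scene","top"):
    im=manip.grab_frame(n); cv2.imwrite(f"pics/{n}0.png",im[:,:,::-1])
    print(n,manip.camera_params(n))
print(manip.camera_params("wrist"))
E
```

```text
pics
0.1734
{'clock': 0.0, 'qpos': array([-1.31740286e+00,  1.31161340e-01,  1.48931018e+00,  3.77980536e-05,
        1.52300855e+00, -8.53978511e-02]), 'joint_velocities': array([-0.00050957, -0.00097502, -0.00127419,  0.00155598,  0.00193112,
        0.00118827]), 'tau': array([-1.57234932e-03, -5.69389343e+01, -5.00554705e+01, -1.56667143e-04,
        1.44789956e-02,  5.61760185e-07]), 'tcp_pos': array([ 0.19937725, -0.56565112,  0.40362706]), 'tool_rot': array([ 9.85686547e-01,  1.68585707e-01, -6.03663068e-05, -9.41965922e-04]), 'ft_force': array([0.11084936, 0.56385276, 0.65523372]), 'wrist_torque': array([ 0.03171294, -0.03777252,  0.03516016]), 'finger_force': 0.0, 'width': 0.08533466895739417}
scene {'mtx': array([[362.77215535,   0.        , 325.45112653],
       [  0.        , 362.77215535, 208.18914823],
       [  0.        ,   0.        ,   1.        ]]), 'position': array([ 1.04489829, -0.16857288,  0.91267934]), 'attitude': array([0.2595696 , 0.15074508, 0.4935008 , 0.81630662])}
top {'mtx': array([[479.13394667,   0.        , 316.14563553],
       [  0.        , 479.13394667, 199.7858756 ],
       [  0.        ,   0.        ,   1.        ]]), 'position': array([0.21686721, 0.12528954, 1.75019972]), 'attitude': array([-0.06217234,  0.05949851,  0.70937346, -0.69955973])}
{'mtx': array([[327.91770359,   0.        , 325.00057667],
       [  0.        , 327.91770359, 202.7708816 ],
       [  0.        ,   0.        ,   1.        ]]), 'T_tool_cam': array([[-7.12427212e-04,  9.61965830e-01,  2.73168875e-01,
         6.84057518e-02],
       [ 9.99999716e-01,  6.18277056e-04,  4.30743103e-04,
        -1.89635255e-03],
       [ 2.45466099e-04,  2.73169104e-01, -9.61965997e-01,
         3.12412943e-02],
       [ 0.00000000e+00,  0.00000000e+00,  0.00000000e+00,
         1.00000000e+00]])}
```

View pics/scene0.png

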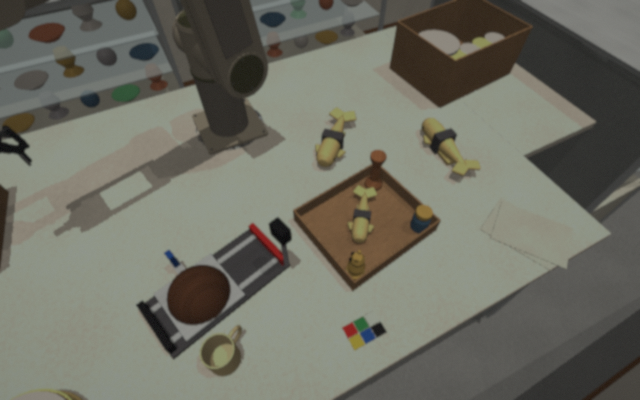

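View pics/top0.png

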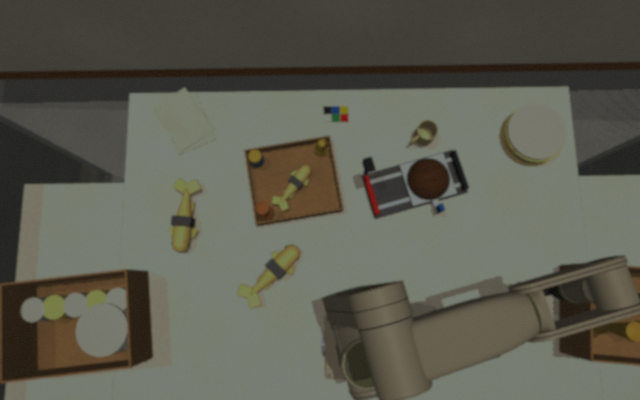

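Top view: three whale look-alikes at (293,187) in the tray, (184,217) and (270,273) on the table. The tray one is the smallest and is in the tray, so it fits. I'll enlarge the tray and slide to confirm.

```bash
cat > h.py <<'E'
from bench import manip
import cv2,numpy as np
from scipy.spatial.transform import Rotation as R
def cam(n):
    p=manip.camera_params(n)
    if n=="wrist":
        o=manip.get_obs(); T=np.eye(4);T[:3,:3]=R.from_quat(o["tool_rot"]).as_matrix();T[:3,3]=o["tcp_pos"]
        T=T@p["T_tool_cam"]; return p["mtx"],T[:3,:3],T[:3,3]
    return p["mtx"],R.from_quat(p["attitude"]).as_matrix(),p["position"]
def unproj(c,uv,z):
    K,A,t=c; uv=np.atleast_2d(np.array(uv,float))
    d=np.c_[uv,np.ones(len(uv))]@np.linalg.inv(K).T*[1,-1,-1]@A.T
    return t+d*((z-t[2])/d[:,2:])
def proj(c,P):
    K,A,t=c; q=(np.atleast_2d(P)-t)@A*[1,-1,-1]; q=q@K.T; return q[:,:2]/q[:,2:]
E
python3 - <<'E'
import cv2
im=cv2.imread("pics/top0.png")
a=cv2.resize(im[130:230,240:345],None,fx=3.8,fy=3.8,interpolation=cv2.INTER_CUBIC)
b=cv2.resize(im[115:215,355:460+10],None,fx=3.4,fy=3.4,interpolation=cv2.INTER_CUBIC)
b=cv2.copyMakeBorder(b,0,a.shape[0]-b.shape[0],0,0,cv2.BORDER_CONSTANT)
o=cv2.convertScaleAbs(cv2.hconcat([a,b]),alpha=1.5);print(o.shape,a.shape);cv2.imwrite("pics/crop.png",o)
E
```

```text
(380, 790, 3) (380, 399, 3)
```

View pics/crop.png

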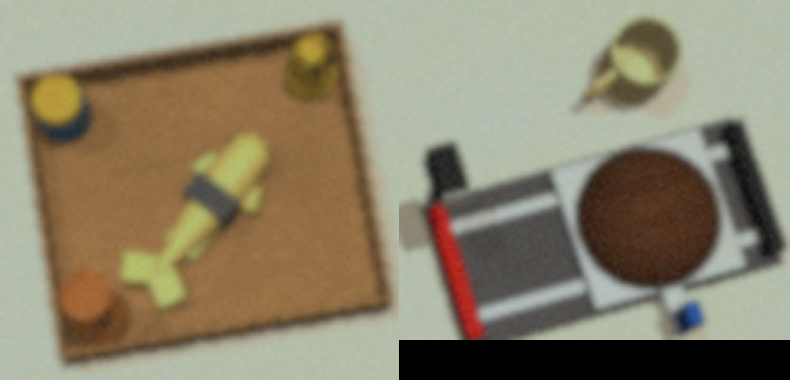

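The crop confirms the tray whale: nose at about (255,145), tail (150,280), band (212,199); the candlestick stands next to the tail fin. The dome is at (648,217), the handle at (690,316) and the red stop on the left.

```bash
python3 - <<'E'
from h import *
c=cam("top")
A=lambda x,y:(240+x/3.8-.5+.13,130+y/3.8-.37); B=lambda x,y:(355+(x-399)/3.4-.35,115+y/3.4-.35)
def s(n,p,z): print(n,unproj(c,p,z).round(4).tolist())
s("band",[A(212,199)],.056); s("nose,tail",[A(257,143),A(152,278)],.03)
s("candle/owl/jar",[A(85,295)],.135);s("owl",[A(312,47)],.098);s("jar",[A(57,97)],.08)
s("tray TL TR BR BL",[A(22,78),A(340,25),A(387,303),A(65,360)],.055)
s("domec",[B(648,217)],.045);s("handle",[B(691,314)],.083)
s("red",[B(437,208),B(475,335)],.044);s("black",[B(735,125),B(772,250)],.044)
s("lamp",[B(445,172)],.2)
s("mug",[B(650,45)],.085)
E
```

```text
band [[0.578, 0.2037, 0.056]]
nose,tail [[0.6384, 0.1609, 0.03], [0.507, 0.2629, 0.03]]
candle/owl/jar [[0.4747, 0.3147, 0.135]]
owl [[0.7138, 0.1068, 0.098]]
jar [[0.6737, 0.3488, 0.08]]
tray TL TR BR BL [[0.7, 0.3861, 0.055], [0.7484, 0.0789, 0.055], [0.4758, 0.0396, 0.055], [0.4261, 0.3425, 0.055]]
domec [[0.5864, -0.2776, 0.045]]
handle [[0.475, -0.3076, 0.083]]
red [[0.5998, -0.0525, 0.044], [0.4618, -0.0883, 0.044]]
black [[0.6869, -0.3772, 0.044], [0.5488, -0.4079, 0.044]]
lamp [[0.6007, -0.0452, 0.2]]
mug [[0.7648, -0.2803, 0.085]]
```

```bash
python3 -m jog '[{"az":-0.68,"dx":1,"dy":-0.36,"dz":-0.1},{"az":-0.68,"dx":1,"dy":-0.36,"dz":-0.1},{"az":-0.68,"dx":1,"dy":-0.36,"dz":-0.1},{"az":-0.68,"dx":1,"dy":-0.36,"dz":-0.1},{"az":-0.68,"dx":1,"dy":-0.36,"dz":-0.1},{"az":-0.68,"dx":1,"dy":-0.36,"dz":-0.1},{"az":-0.68,"dx":1,"dy":-0.36,"dz":-0.1},{"az":-0.68,"dx":1,"dy":-0.36,"dz":-0.1},{"az":-0.68,"dx":1,"dy":-0.36,"dz":-0.1},{"az":-0.68,"dx":1,"dy":-0.36,"dz":-0.1},{"az":-0.68,"dx":1,"dy":-0.36,"dz":-0.1},{"az":-0.68,"dx":1,"dy":-0.36,"dz":-0.1},{"az":-0.68,"dx":1,"dy":-0.36,"dz":-0.1},{"az":-0.68,"dx":1,"dy":-0.36,"dz":-0.1},{"az":-0.68,"dx":1,"dy":-0.36,"dz":-0.1},{"az":-0.68,"dx":1,"dy":-0.36,"dz":-0.1},{"az":-0.68,"dx":1,"dy":-0.36,"dz":-0.1},{"az":-0.68,"dx":1,"dy":-0.36,"dz":-0.1}]'
cat > shot.py <<'E'
import sys,pickle
from h import *
n=sys.argv[1]; c=cam("wrist"); o=manip.get_obs(); im=manip.grab_frame("wrist")
cv2.imwrite(f"pics/{n}.png",im[:,:,::-1]); pickle.dump((c,o),open(n+".pkl","wb")); print(o["clock"],o["tcp_pos"],R.from_quat(o["tool_rot"]).as_matrix()[:,0],o["ft_force"])
E
python3 shot.py w1
```

```text
0.1 [ 0.19938516 -0.56569018  0.40374679] [9.43153349e-01 3.32357851e-01 1.37293215e-04] [-0.53376651  0.68327563 -1.18518393]invalid input
```

View pics/w1.png

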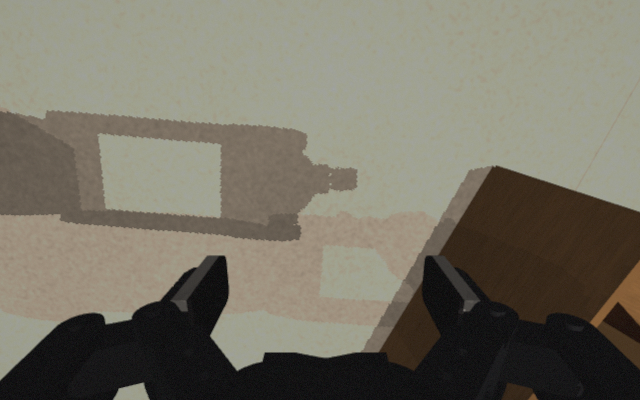

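The wrist picture shows only bare table, with the fingers at the bottom: the rows were refused, most likely because a key was missing. I'll send complete rows.

```bash
python3 -m jog '[{"ax":0,"ay":0,"az":-0.68,"dx":1,"dy":-0.36,"dz":-0.1,"fingers":1},{"ax":0,"ay":0,"az":-0.68,"dx":1,"dy":-0.36,"dz":-0.1,"fingers":1},{"ax":0,"ay":0,"az":-0.68,"dx":1,"dy":-0.36,"dz":-0.1,"fingers":1},{"ax":0,"ay":0,"az":-0.68,"dx":1,"dy":-0.36,"dz":-0.1,"fingers":1},{"ax":0,"ay":0,"az":-0.68,"dx":1,"dy":-0.36,"dz":-0.1,"fingers":1},{"ax":0,"ay":0,"az":-0.68,"dx":1,"dy":-0.36,"dz":-0.1,"fingers":1},{"ax":0,"ay":0,"az":-0.68,"dx":1,"dy":-0.36,"dz":-0.1,"fingers":1},{"ax":0,"ay":0,"az":-0.68,"dx":1,"dy":-0.36,"dz":-0.1,"fingers":1},{"ax":0,"ay":0,"az":-0.68,"dx":1,"dy":-0.36,"dz":-0.1,"fingers":1},{"ax":0,"ay":0,"az":-0.68,"dx":1,"dy":-0.36,"dz":-0.1,"fingers":1},{"ax":0,"ay":0,"az":-0.68,"dx":1,"dy":-0.36,"dz":-0.1,"fingers":1},{"ax":0,"ay":0,"az":-0.68,"dx":1,"dy":-0.36,"dz":-0.1,"fingers":1},{"ax":0,"ay":0,"az":-0.68,"dx":1,"dy":-0.36,"dz":-0.1,"fingers":1},{"ax":0,"ay":0,"az":-0.68,"dx":1,"dy":-0.36,"dz":-0.1,"fingers":1},{"ax":0,"ay":0,"az":-0.68,"dx":1,"dy":-0.36,"dz":-0.1,"fingers":1},{"ax":0,"ay":0,"az":-0.68,"dx":1,"dy":-0.36,"dz":-0.1,"fingers":1},{"ax":0,"ay":0,"az":-0.68,"dx":1,"dy":-0.36,"dz":-0.1,"fingers":1}]' && python3 shot.py w2
```

```text
clock: 1.57
tcp_pos: [0.528, -0.2981, 0.4447]
tool_rot: [0.763, 0.646, -0.0, -0.0]
ft_force: [0.2, -0.4, 0.2]
width: 0.0857
finger_force: 0.0
1.5667 [ 0.5280435  -0.29808721  0.44466841] [ 1.64939266e-01  9.86303725e-01 -1.85561122e-06] [ 0.15616191 -0.42406431  0.21986611]
```

View pics/w2.png

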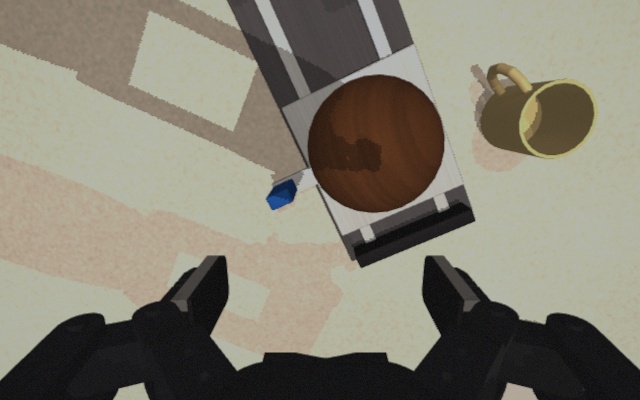

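The picture clearly shows the dome disk centred near (376,143), the blue handle top near (281,188), deck corners at (282,107), (415,45) and (474,217), and the mug at (557,117), clear of everything. I'll fit the dome from its outline.

```bash
cat > dome.py <<'E'
import sys,pickle
from h import *
from scipy.optimize import least_squares
n=sys.argv[1]; c,o=pickle.load(open(n+".pkl","rb")); im=cv2.imread(f"pics/{n}.png"); hsv=cv2.cvtColor(im,cv2.COLOR_BGR2HSV)
def big(m):
    m=cv2.morphologyEx(m,cv2.MORPH_OPEN,np.ones((5,5))); k,l,s,ce=cv2.connectedComponentsWithStats(m)
    i=1+s[1:,4].argmax(); return (l==i).astype(np.uint8),s[i],ce[i]
m,s,ce=big(cv2.inRange(hsv,(0,90,15),(20,255,160)))
co=max(cv2.findContours(m,cv2.RETR_EXTERNAL,cv2.CHAIN_APPROX_NONE)[0],key=cv2.contourArea); h=cv2.convexHull(co); M=cv2.moments(h)
t=np.linspace(np.arcsin(.014/.08),np.pi/2,40); a=np.linspace(0,2*np.pi,181)
S=np.array([[.08*np.cos(i)*np.cos(j),.08*np.cos(i)*np.sin(j),.017+.08*np.sin(i)] for i in t for j in a])
def res(p):
    q=cv2.convexHull(proj(c,S+[p[0],p[1],0]).astype(np.float32)); N=cv2.moments(q)
    return [N["m10"]/N["m00"]-M["m10"]/M["m00"],N["m01"]/N["m00"]-M["m01"]/M["m00"]],cv2.contourArea(q)
r=least_squares(lambda p:res(p)[0],[.586,-.278],diff_step=1e-3); d=r.x
print("dome",d.round(4),"bbox",s,"area",cv2.contourArea(h),res(d)[1])
m,s,ce=big(cv2.inRange(hsv,(100,150,30),(130,255,255)))
print("blue",s,ce)
# handle box centroid fit
B=np.array([[x,y,z] for x in(-.013,.013) for y in(-.008,.008) for z in(.03,.083)])
hh=cv2.convexHull(max(cv2.findContours(m,cv2.RETR_EXTERNAL,cv2.CHAIN_APPROX_NONE)[0],key=cv2.contourArea));MM=cv2.moments(hh)
def rh(y):
    Rz=R.from_euler("z",y[0]).as_matrix(); P=(B+[-.117,0,0])@Rz.T+[*d,0]
    N=cv2.moments(cv2.convexHull(proj(c,P).astype(np.float32))); return [N["m10"]/N["m00"]-MM["m10"]/MM["m00"],N["m01"]/N["m00"]-MM["m01"]/MM["m00"]]
y=least_squares(rh,[.255],diff_step=1e-3); print("yaw from handle",np.degrees(y.x),y.fun)
print("handle", d+R.from_euler("z",y.x[0]).apply([-.117,0,0])[:2])
E
python3 dome.py w2; python3 - <<'E'
import pickle
from h import *
c,o=pickle.load(open("w2.pkl","rb"))
p=unproj(c,[(282,107),(415,45),(474,217)],.031); print(p)
# black stop: top (z .044) far edge
print(np.degrees(np.arctan2(*(p[1]-p[0])[[1,0]])),np.degrees(np.arctan2(*(p[1]-p[2])[[1,0]]))-90)
E
```

```text
dome [ 0.5882 -0.2787] bbox [  308    75   136   137 14581] area 14511.0 14927.036732562585
blue [268 181  28  27 518] [281.78185328 194.38223938]
yaw from handle [15.27055613] [-0.52126782  0.27265203]
handle [ 0.47529433 -0.30951517]
[[ 0.49098387 -0.21741292  0.031     ]
 [ 0.64364441 -0.17868295  0.031     ]
 [ 0.69736044 -0.38350775  0.031     ]]
14.23559206492301 14.695091849234146
```

```bash
python3 -m jog '[{"ax":0,"ay":0,"az":-0.685,"dx":1,"dy":-0.08,"dz":0,"fingers":1},{"ax":0,"ay":0,"az":-0.685,"dx":1,"dy":-0.08,"dz":0,"fingers":1},{"ax":0,"ay":0,"az":-0.685,"dx":1,"dy":-0.08,"dz":0,"fingers":1},{"ax":0,"ay":0,"az":-0.685,"dx":1,"dy":-0.08,"dz":0,"fingers":1},{"ax":0,"ay":0,"az":-0.685,"dx":1,"dy":-0.08,"dz":0,"fingers":1},{"ax":0,"ay":0,"az":-0.685,"dx":1,"dy":-0.08,"dz":0,"fingers":1},{"ax":0,"ay":0,"az":-0.685,"dx":1,"dy":-0.08,"dz":0,"fingers":1},{"ax":0,"ay":0,"az":-0.685,"dx":1,"dy":-0.08,"dz":0,"fingers":1},{"ax":0,"ay":0,"az":-0.685,"dx":1,"dy":-0.08,"dz":0,"fingers":1},{"ax":0,"ay":0,"az":-0.685,"dx":1,"dy":-0.08,"dz":0,"fingers":1},{"ax":0,"ay":0,"az":-0.685,"dx":1,"dy":-0.08,"dz":0,"fingers":1},{"ax":0,"ay":0,"az":-0.685,"dx":1,"dy":-0.08,"dz":0,"fingers":1},{"ax":0,"ay":0,"az":-0.685,"dx":1,"dy":-0.08,"dz":0,"fingers":1}]' && python3 -m jog '[{"ax":0,"ay":0,"az":0,"dx":0.12,"dy":0.23,"dz":0,"fingers":1},{"ax":0,"ay":0,"az":0,"dx":0.12,"dy":0.23,"dz":0,"fingers":1},{"ax":0,"ay":0,"az":0,"dx":0.12,"dy":0.23,"dz":0,"fingers":1},{"ax":0,"ay":0,"az":0,"dx":0.12,"dy":0.23,"dz":0,"fingers":1},{"ax":0,"ay":0,"az":0,"dx":0.12,"dy":0.23,"dz":0,"fingers":1},{"ax":0,"ay":0,"az":0,"dx":0.12,"dy":0.23,"dz":0,"fingers":1}]' && python3 shot.py w3
```

```text
clock: 2.7
tcp_pos: [0.5625, 0.1022, 0.4447]
tool_rot: [0.323, 0.946, -0.0, 0.0]
ft_force: [0.3, -0.9, 1.3]
width: 0.086
finger_force: 0.0
clock: 3.2
tcp_pos: [0.5812, 0.2032, 0.4446]
tool_rot: [0.324, 0.946, -0.0, -0.0]
ft_force: [-0.0, -0.5, -0.6]
width: 0.0853
finger_force: 0.0
3.2 [0.58115357 0.20322581 0.44456516] [-7.89745695e-01  6.13434329e-01 -2.45197396e-04] [-0.00318347 -0.48049593 -0.58446386]
```

View pics/w3.png

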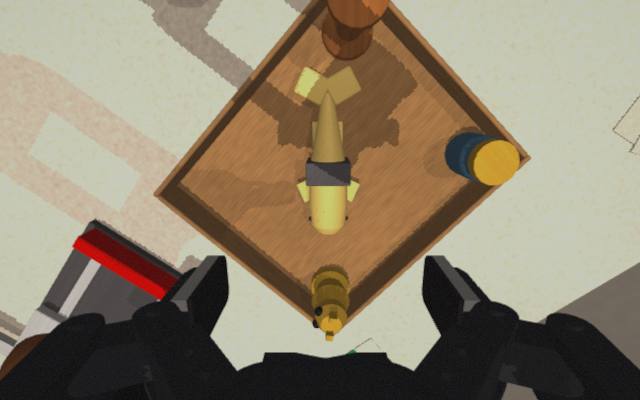

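The wrist picture shows the whale vertical in the image: nose at (327,234), tail fin at (328,85), band over columns 306-351 and rows 160-187. It is centred between the fingers, which clear the jar, candlestick and owl. Now I'll fit the band box.

```bash
python3 - <<'E'
import pickle
from h import *
from scipy.optimize import least_squares
c,o=pickle.load(open("w3.pkl","rb")); im=cv2.imread("pics/w3.png"); hsv=cv2.cvtColor(im,cv2.COLOR_BGR2HSV)
print(hsv[155:195:4,328].tolist(), hsv[172,298:360:5].tolist())
m=np.zeros(im.shape[:2],np.uint8); m[150:200,295:362]=((hsv[150:200,295:362,1]<70)).astype(np.uint8)
k,l,s,ce=cv2.connectedComponentsWithStats(m); i=1+s[1:,4].argmax(); print(s[i],ce[i])
co=cv2.findContours((l==i).astype(np.uint8),cv2.RETR_EXTERNAL,cv2.CHAIN_APPROX_NONE)[0][0]; print(cv2.minAreaRect(co))
M=cv2.moments(cv2.convexHull(co)); B=np.array([[x,y,z] for x in(-.013,.013) for y in(-.025,.025) for z in(.006,.056)])
for zt in [0,1]:
  def f(p):
    P=B@R.from_euler("z",p[2]).as_matrix().T+[p[0],p[1],0]; q=cv2.convexHull(proj(c,P if zt==0 else P[B[:,2]>.05]).astype(np.float32)); N=cv2.moments(q)
    return q,[N["m10"]/N["m00"]-M["m10"]/M["m00"],N["m01"]/N["m00"]-M["m01"]/M["m00"]]
  for yaw in [-37.8]:
    r=least_squares(lambda p:f([*p,np.radians(yaw)])[1],[.578,.204],diff_step=1e-3); q=f([*r.x,np.radians(yaw)])[0]
    print(zt,r.x,cv2.contourArea(q),cv2.contourArea(co),q[:,0].round(1).tolist())
print("axis",unproj(c,[(327.5,233),(328,95)],.03), "bandtop", unproj(c,[(328.5,174)],.056))
E
```

```text
[[21, 141, 172], [21, 142, 171], [20, 38, 60], [173, 17, 59], [12, 22, 59], [0, 23, 87], [176, 21, 87], [0, 20, 90], [31, 113, 203], [31, 114, 203]] [[16, 145, 149], [15, 146, 147], [4, 22, 93], [9, 20, 91], [0, 22, 93], [4, 22, 92], [12, 21, 60], [6, 22, 57], [8, 18, 56], [15, 18, 58], [8, 17, 59], [15, 146, 162], [15, 143, 159]]
[ 306  158   44   28 1044] [327.54980843 173.32854406]
((327.5, 171.5), (27.0, 43.0), 90.0)
0 [0.58130346 0.20674253] 1319.1501820741687 974.5 [[350.3999938964844, 163.0], [349.8999938964844, 186.10000610351562], [305.20001220703125, 186.1999969482422], [304.70001220703125, 163.0], [307.1000061035156, 156.6999969482422], [347.3999938964844, 156.60000610351562]]
1 [0.57861528 0.20878606] 1055.3914769077674 974.5 [[350.3999938964844, 159.89999389648438], [350.0, 183.1999969482422], [305.1000061035156, 183.1999969482422], [304.6000061035156, 160.0]]
axis [[0.64376737 0.15852489 0.03      ]
 [0.51464207 0.25924172 0.03      ]] bandtop [[0.5813301  0.20805198 0.056     ]]
```

```bash
python3 -m jog '[{"ax":0,"ay":0,"az":0,"dx":0.005,"dy":0.007,"dz":0.1,"fingers":1},{"ax":0,"ay":0,"az":0,"dx":0.005,"dy":0.007,"dz":0.2,"fingers":1},{"ax":0,"ay":0,"az":0,"dx":0.005,"dy":0.007,"dz":0.3,"fingers":1},{"ax":0,"ay":0,"az":0,"dx":0.005,"dy":0.007,"dz":0.4,"fingers":1},{"ax":0,"ay":0,"az":0,"dx":0.005,"dy":0.007,"dz":0.48,"fingers":1},{"ax":0,"ay":0,"az":0,"dx":0.005,"dy":0.007,"dz":0.53,"fingers":1},{"ax":0,"ay":0,"az":0,"dx":0.005,"dy":0.007,"dz":0.57,"fingers":1},{"ax":0,"ay":0,"az":0,"dx":0.005,"dy":0.007,"dz":0.6,"fingers":1},{"ax":0,"ay":0,"az":0,"dx":0.005,"dy":0.007,"dz":0.62,"fingers":1},{"ax":0,"ay":0,"az":0,"dx":0.005,"dy":0.007,"dz":0.634,"fingers":1},{"ax":0,"ay":0,"az":0,"dx":0.005,"dy":0.007,"dz":0.634,"fingers":1},{"ax":0,"ay":0,"az":0,"dx":0.005,"dy":0.007,"dz":0.634,"fingers":1}]' && python3 -m jog '[{"ax":0,"ay":0,"az":0,"dx":0,"dy":0,"dz":0,"fingers":0.5},{"ax":0,"ay":0,"az":0,"dx":0,"dy":0,"dz":0,"fingers":0.5},{"ax":0,"ay":0,"az":0,"dx":0,"dy":0,"dz":0,"fingers":0.5},{"ax":0,"ay":0,"az":0,"dx":0,"dy":0,"dz":0,"fingers":0.5},{"ax":0,"ay":0,"az":0,"dx":0,"dy":0,"dz":0,"fingers":0.4},{"ax":0,"ay":0,"az":0,"dx":0,"dy":0,"dz":0,"fingers":0.4},{"ax":0,"ay":0,"az":0,"dx":0,"dy":0,"dz":0,"fingers":0.4},{"ax":0,"ay":0,"az":0,"dx":0,"dy":0,"dz":0,"fingers":0.4}]' 40
```

```text
clock: 4.25
tcp_pos: [0.5815, 0.2081, 0.192]
tool_rot: [0.324, 0.946, 0.0, 0.0]
ft_force: [0.1, 0.2, 0.8]
width: 0.0854
finger_force: 0.0
clock: 4.92
tcp_pos: [0.5814, 0.2084, 0.1922]
tool_rot: [0.323, 0.946, 0.0, 0.001]
ft_force: [-2.1, -1.1, 5.5]
width: 0.0498
finger_force: 43.4
```

```bash
python3 -m jog '[{"ax":0,"ay":0,"az":0,"dx":0,"dy":0,"dz":-0.02,"fingers":0.4},{"ax":0,"ay":0,"az":0,"dx":0,"dy":0,"dz":-0.06,"fingers":0.4},{"ax":0,"ay":0,"az":0,"dx":0,"dy":0,"dz":-0.12,"fingers":0.4},{"ax":0,"ay":0,"az":0,"dx":0,"dy":0,"dz":-0.2,"fingers":0.4},{"ax":0,"ay":0,"az":0,"dx":0,"dy":0,"dz":-0.28,"fingers":0.4},{"ax":0,"ay":0,"az":0,"dx":0,"dy":0,"dz":-0.36,"fingers":0.4},{"ax":0,"ay":0,"az":0,"dx":0,"dy":0,"dz":-0.44,"fingers":0.4},{"ax":0,"ay":0,"az":0,"dx":0,"dy":0,"dz":-0.52,"fingers":0.4},{"ax":0,"ay":0,"az":0,"dx":0,"dy":0,"dz":-0.6,"fingers":0.4},{"ax":0,"ay":0,"az":0,"dx":0,"dy":0,"dz":-0.64,"fingers":0.4},{"ax":0,"ay":0,"az":0,"dx":0,"dy":0,"dz":-0.65,"fingers":0.4},{"ax":0,"ay":0,"az":0,"dx":0,"dy":0,"dz":-0.65,"fingers":0.4}]' && python3 -m jog '[{"ax":0,"ay":0,"az":0.02,"dx":-0.02,"dy":-0.03,"dz":0,"fingers":0.4},{"ax":0,"ay":0,"az":0.05,"dx":-0.06,"dy":-0.08,"dz":0,"fingers":0.4},{"ax":0,"ay":0,"az":0.08,"dx":-0.12,"dy":-0.15,"dz":0,"fingers":0.4},{"ax":0,"ay":0,"az":0.11,"dx":-0.18,"dy":-0.22,"dz":0,"fingers":0.4},{"ax":0,"ay":0,"az":0.14,"dx":-0.24,"dy":-0.29,"dz":0,"fingers":0.4},{"ax":0,"ay":0,"az":0.17,"dx":-0.3,"dy":-0.36,"dz":0,"fingers":0.4},{"ax":0,"ay":0,"az":0.2,"dx":-0.36,"dy":-0.43,"dz":0,"fingers":0.4},{"ax":0,"ay":0,"az":0.23,"dx":-0.42,"dy":-0.5,"dz":0,"fingers":0.4},{"ax":0,"ay":0,"az":0.26,"dx":-0.48,"dy":-0.57,"dz":0,"fingers":0.4},{"ax":0,"ay":0,"az":0.29,"dx":-0.54,"dy":-0.64,"dz":0,"fingers":0.4},{"ax":0,"ay":0,"az":0.32,"dx":-0.6,"dy":-0.71,"dz":0,"fingers":0.4},{"ax":0,"ay":0,"az":0.35,"dx":-0.66,"dy":-0.78,"dz":0,"fingers":0.4},{"ax":0,"ay":0,"az":0.38,"dx":-0.71,"dy":-0.85,"dz":0,"fingers":0.4},{"ax":0,"ay":0,"az":0.4,"dx":-0.74,"dy":-0.91,"dz":0,"fingers":0.4},{"ax":0,"ay":0,"az":0.41,"dx":-0.755,"dy":-0.94,"dz":0,"fingers":0.4},{"ax":0,"ay":0,"az":0.415,"dx":-0.758,"dy":-0.95,"dz":0,"fingers":0.4},{"ax":0,"ay":0,"az":0.415,"dx":-0.758,"dy":-0.95,"dz":0,"fingers":0.4},{"ax":0,"ay":0,"az":0.415,"dx":-0.758,"dy":-0.95,"dz":0,"fingers":0.4}]' && python3 shot.py w4
```

```text
clock: 5.92
tcp_pos: [0.581, 0.2084, 0.4525]
tool_rot: [0.323, 0.946, 0.001, 0.001]
ft_force: [-0.4, -0.2, -4.7]
width: 0.0495
finger_force: 42.8
clock: 7.42
tcp_pos: [0.588, -0.2771, 0.4496]
tool_rot: [0.609, 0.793, 0.0, -0.001]
ft_force: [0.5, 0.7, -3.7]
width: 0.0493
finger_force: 42.9
7.4167 [ 0.58804671 -0.27709058  0.44962512] [-0.2577335   0.96621357  0.0021862 ] [ 0.51577136  0.70254849 -3.69659331]
```

View pics/w4.png

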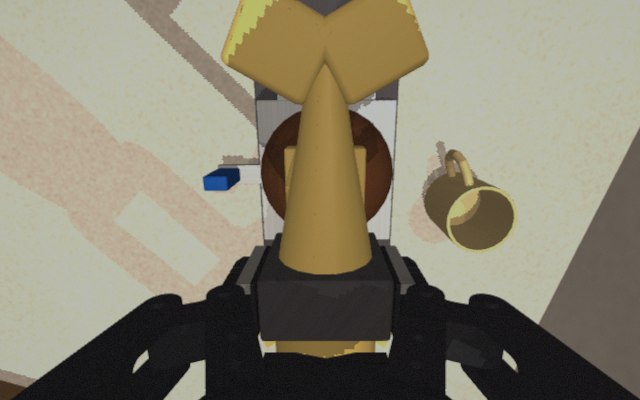

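The picture shows the whale held level and centred on the slide. The dome spans columns 261-392 behind it, the deck edges are vertical and the handle is at (221,180). I'll refit the dome from its visible left and right arcs.

```bash
python3 - <<'E'
import pickle
from h import *
from scipy.optimize import least_squares
c,o=pickle.load(open("w4.pkl","rb")); im=cv2.imread("pics/w4.png"); hsv=cv2.cvtColor(im,cv2.COLOR_BGR2HSV)
m=cv2.inRange(hsv,(0,90,15),(14,255,110)); pts=[]
for r in range(125,232,3):
    row=np.where(m[r,255:400])[0]+255
    if len(row)>5: pts+= [(row[0]-.5,r),(row[-1]+.5,r)]
pts=np.array(pts,float); print(len(pts),pts[::8].tolist())
t=np.linspace(np.arcsin(.014/.08),np.pi/2,40); a=np.linspace(0,2*np.pi,181)
S=np.array([[.08*np.cos(i)*np.cos(j),.08*np.cos(i)*np.sin(j),.017+.08*np.sin(i)] for i in t for j in a])
def f(p,k=1):
    q=cv2.convexHull(proj(c,S+[p[0],p[1],0]).astype(np.float32)); return [cv2.pointPolygonTest(q,(float(x),float(y)),True)-p[2] for x,y in pts]
r=least_squares(f,[.588,-.278,0],diff_step=1e-3,loss="soft_l1"); print("dome",r.x,np.std(r.fun))
mb=cv2.inRange(hsv,(100,150,30),(130,255,255)); M=cv2.moments(mb[100:260,150:260],True); print("handle px",150+M["m10"]/M["m00"],100+M["m01"]/M["m00"])
B=np.array([[x,y,z] for x in(-.013,.013) for y in(-.008,.008) for z in(.031,.083)])
for d in ([.5882,-.2787],r.x[:2]):
    P=(B+[-.117,0,0])@R.from_euler("z",14.7,degrees=True).as_matrix().T+[*d,0];N=cv2.moments(cv2.convexHull(proj(c,P).astype(np.float32)));print(N["m10"]/N["m00"],N["m01"]/N["m00"])
# whale in tool: band back top edge
print(R.from_quat(o["tool_rot"]).as_matrix())
Rt=R.from_quat(o["tool_rot"]).as_matrix(); w=[ -.001,0,.186]
for x in(.012,-.014):
    print(x,proj(c,[o["tcp_pos"]+Rt@[x,y,z] for z in(.136,.186) for y in(-.025,.025)]).round(1).tolist())
E
```

```text
62 [[279.5, 125.0], [270.5, 137.0], [264.5, 149.0], [261.5, 161.0], [260.5, 173.0], [262.5, 185.0], [267.5, 197.0], [274.5, 209.0]]
dome [ 0.5882957  -0.27864783  0.78776368] 0.3420962832131238
handle px 221.11348684210526 179.125
220.47164954016725 178.26515738653183
220.56466044841008 178.24250400084978
[[-0.2577335   0.96621431 -0.00183133]
 [ 0.96621357  0.25773666  0.00177414]
 [ 0.0021862  -0.0013122  -0.99999675]]
0.012 [[258.0, 282.2], [398.2, 282.1], [277.5, 231.9], [376.8, 231.8]]
-0.014 [[261.9, 343.7], [394.1, 343.6], [279.5, 278.3], [374.7, 278.2]]
```

```bash
python3 -m jog '[{"ax":0,"ay":0,"az":0,"dx":-0.004,"dy":0,"dz":0.03,"fingers":0.4},{"ax":0,"ay":0,"az":0,"dx":-0.004,"dy":0,"dz":0.09,"fingers":0.4},{"ax":0,"ay":0,"az":0,"dx":-0.004,"dy":0,"dz":0.16,"fingers":0.4},{"ax":0,"ay":0,"az":0,"dx":-0.004,"dy":0,"dz":0.23,"fingers":0.4},{"ax":0,"ay":0,"az":0,"dx":-0.004,"dy":0,"dz":0.29,"fingers":0.4},{"ax":0,"ay":0,"az":0,"dx":-0.004,"dy":0,"dz":0.34,"fingers":0.4},{"ax":0,"ay":0,"az":0,"dx":-0.004,"dy":0,"dz":0.37,"fingers":0.4},{"ax":0,"ay":0,"az":0,"dx":-0.004,"dy":0,"dz":0.385,"fingers":0.4},{"ax":0,"ay":0,"az":0,"dx":-0.004,"dy":0,"dz":0.395,"fingers":0.4},{"ax":0,"ay":0,"az":0,"dx":-0.004,"dy":0,"dz":0.4,"fingers":0.4},{"ax":0,"ay":0,"az":0,"dx":-0.004,"dy":0,"dz":0.4,"fingers":0.4},{"ax":0,"ay":0,"az":0,"dx":-0.004,"dy":0,"dz":0.4,"fingers":0.4},{"ax":0,"ay":0,"az":0,"dx":-0.004,"dy":0,"dz":0.4,"fingers":0.4}]' && python3 -m jog '[{"ax":0,"ay":0,"az":0,"dx":0,"dy":0,"dz":0.0025,"fingers":0.4},{"ax":0,"ay":0,"az":0,"dx":0,"dy":0,"dz":0.005,"fingers":0.4},{"ax":0,"ay":0,"az":0,"dx":0,"dy":0,"dz":0.0075,"fingers":0.4},{"ax":0,"ay":0,"az":0,"dx":0,"dy":0,"dz":0.01,"fingers":0.4},{"ax":0,"ay":0,"az":0,"dx":0,"dy":0,"dz":0.01,"fingers":0.4},{"ax":0,"ay":0,"az":0,"dx":0,"dy":0,"dz":0.01,"fingers":0.4}]'
```

```text
clock: 8.55
tcp_pos: [0.589, -0.2796, 0.2926]
tool_rot: [0.609, 0.793, 0.0, 0.001]
ft_force: [0.4, -0.0, -4.1]
width: 0.0494
finger_force: 42.8
clock: 9.05
tcp_pos: [0.5885, -0.2793, 0.2869]
tool_rot: [0.609, 0.793, -0.0, -0.0]
ft_force: [0.2, 0.0, -4.6]
width: 0.0496
finger_force: 42.8
```

```bash
python3 -m jog '[{"ax":0,"ay":0,"az":0,"dx":0.001,"dy":0,"dz":0.0025,"fingers":0.4},{"ax":0,"ay":0,"az":0,"dx":0.001,"dy":0,"dz":0.005,"fingers":0.4},{"ax":0,"ay":0,"az":0,"dx":0.001,"dy":0,"dz":0.0075,"fingers":0.4},{"ax":0,"ay":0,"az":0,"dx":0.001,"dy":0,"dz":0.0075,"fingers":0.4},{"ax":0,"ay":0,"az":0,"dx":0.001,"dy":0,"dz":0.0075,"fingers":0.4}]'; python3 -m jog '[{"ax":0,"ay":0,"az":0,"dx":0,"dy":0,"dz":0.0015,"fingers":0.4},{"ax":0,"ay":0,"az":0,"dx":0,"dy":0,"dz":0.0015,"fingers":0.4},{"ax":0,"ay":0,"az":0,"dx":0,"dy":0,"dz":0.0015,"fingers":0.4}]'
```

```text
clock: 9.47
tcp_pos: [0.5884, -0.2789, 0.2839]
tool_rot: [0.609, 0.793, -0.0, -0.0]
ft_force: [0.1, -0.5, -4.7]
width: 0.0496
finger_force: 42.8
clock: 9.72
tcp_pos: [0.5885, -0.2789, 0.2835]
tool_rot: [0.609, 0.793, -0.0, -0.0]
ft_force: [-0.1, 0.3, -3.6]
width: 0.0497
finger_force: 42.8
```

```bash
python3 -m jog '[{"ax":0,"ay":0,"az":0,"dx":0,"dy":0,"dz":0.0015,"fingers":0.4},{"ax":0,"ay":0,"az":0,"dx":0,"dy":0,"dz":0.0015,"fingers":0.4},{"ax":0,"ay":0,"az":0,"dx":0,"dy":0,"dz":0.0015,"fingers":0.4}]'; python3 -m jog '[{"ax":0,"ay":0,"az":0,"dx":0,"dy":0,"dz":0.0015,"fingers":0.4},{"ax":0,"ay":0,"az":0,"dx":0,"dy":0,"dz":0.0015,"fingers":0.4},{"ax":0,"ay":0,"az":0,"dx":0,"dy":0,"dz":0.0015,"fingers":0.4}]'
```

```text
clock: 9.97
tcp_pos: [0.5886, -0.279, 0.2832]
tool_rot: [0.609, 0.793, 0.0, 0.0]
ft_force: [0.0, 0.2, -1.8]
width: 0.0495
finger_force: 43.2
clock: 10.22
tcp_pos: [0.5886, -0.2791, 0.2831]
tool_rot: [0.609, 0.793, -0.0, 0.0]
ft_force: [-3.9, 0.7, 3.7]
width: 0.0494
finger_force: 43.7
```

```bash
python3 -m jog '[{"ax":0,"ay":0,"az":0,"dx":0,"dy":0,"dz":-0.0015,"fingers":0.4},{"ax":0,"ay":0,"az":0,"dx":0,"dy":0,"dz":-0.0015,"fingers":0.4},{"ax":0,"ay":0,"az":0,"dx":0,"dy":0,"dz":-0.0015,"fingers":0.4}]' 20; python3 -m jog '[{"ax":0,"ay":0,"az":0,"dx":0,"dy":0,"dz":0,"fingers":0.6},{"ax":0,"ay":0,"az":0,"dx":0,"dy":0,"dz":0,"fingers":0.62},{"ax":0,"ay":0,"az":0,"dx":0,"dy":0,"dz":0,"fingers":0.64},{"ax":0,"ay":0,"az":0,"dx":0,"dy":0,"dz":0,"fingers":0.66},{"ax":0,"ay":0,"az":0,"dx":0,"dy":0,"dz":0,"fingers":0.68},{"ax":0,"ay":0,"az":0,"dx":0,"dy":0,"dz":0,"fingers":0.7},{"ax":0,"ay":0,"az":0,"dx":0,"dy":0,"dz":0,"fingers":0.7},{"ax":0,"ay":0,"az":0,"dx":0,"dy":0,"dz":0,"fingers":0.7},{"ax":0,"ay":0,"az":0,"dx":0,"dy":0,"dz":0,"fingers":0.7}]'
python3 shot.py w5; python3 - <<'E'
from h import *
a=cv2.imread("pics/w5.png")
b=manip.grab_frame("scene")[:,:,::-1]; cv2.imwrite("pics/s5.png",b)
b=cv2.resize(b[200:360,120:320],None,fx=2,fy=2); a=cv2.resize(a,(400,250))
b=cv2.copyMakeBorder(b,0,0,0,0,0); a=cv2.copyMakeBorder(a,0,70,0,0,cv2.BORDER_CONSTANT)
cv2.imwrite("pics/c5.png",cv2.hconcat([a,b]))
E
```

```text
clock: 10.47
tcp_pos: [0.5886, -0.279, 0.2831]
tool_rot: [0.609, 0.793, 0.0, 0.0]
ft_force: [-2.0, -0.1, 2.0]
width: 0.0495
finger_force: 43.4
clock: 11.22
tcp_pos: [0.5885, -0.279, 0.2829]
tool_rot: [0.609, 0.793, -0.0, 0.0]
ft_force: [-0.8, -0.1, -0.5]
width: 0.0596
finger_force: 0.0
11.2167 [ 0.58849964 -0.27895966  0.28290383] [-2.57304553e-01  9.66330360e-01 -3.41390420e-05] [-0.80265864 -0.0876779  -0.50729508]
```

View pics/c5.png

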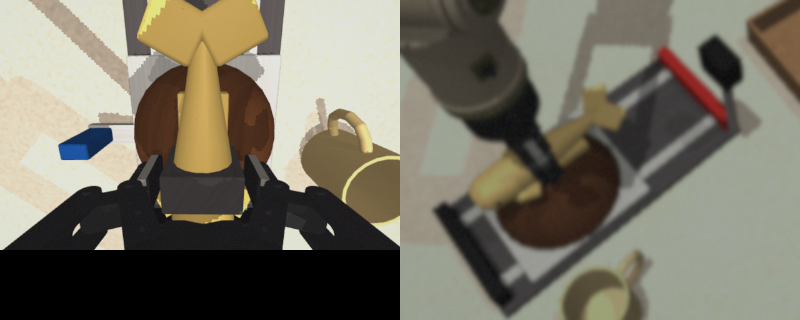

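The whale stays put with both pads 5 mm clear and looks level. I'll open fully, rise and check.

```bash
python3 -m jog '[{"ax":0,"ay":0,"az":0,"dx":0,"dy":0,"dz":0,"fingers":0.8},{"ax":0,"ay":0,"az":0,"dx":0,"dy":0,"dz":0,"fingers":0.9},{"ax":0,"ay":0,"az":0,"dx":0,"dy":0,"dz":0,"fingers":1},{"ax":0,"ay":0,"az":0,"dx":0,"dy":0,"dz":0,"fingers":1},{"ax":0,"ay":0,"az":0,"dx":0,"dy":0,"dz":0,"fingers":1},{"ax":0,"ay":0,"az":0,"dx":0,"dy":0,"dz":-0.02,"fingers":1},{"ax":0,"ay":0,"az":0,"dx":0,"dy":0,"dz":-0.05,"fingers":1},{"ax":0,"ay":0,"az":0,"dx":0,"dy":0,"dz":-0.09,"fingers":1},{"ax":0,"ay":0,"az":0,"dx":0,"dy":0,"dz":-0.15,"fingers":1},{"ax":0,"ay":0,"az":0,"dx":0,"dy":0,"dz":-0.23,"fingers":1},{"ax":0,"ay":0,"az":0,"dx":0,"dy":0,"dz":-0.31,"fingers":1},{"ax":0,"ay":0,"az":0,"dx":0,"dy":0,"dz":-0.35,"fingers":1},{"ax":0,"ay":0,"az":0,"dx":0,"dy":0,"dz":-0.36,"fingers":1},{"ax":0,"ay":0,"az":0,"dx":0,"dy":0,"dz":-0.36,"fingers":1},{"ax":0,"ay":0,"az":0,"dx":0,"dy":0,"dz":-0.36,"fingers":1}]'
python3 shot.py w6; python3 - <<'E'
from h import *
a=cv2.imread("pics/w6.png")
b=manip.grab_frame("scene")[:,:,::-1]; cv2.imwrite("pics/s6.png",b)
b=cv2.resize(b[200:360,120:320],None,fx=2,fy=2); a=cv2.resize(a,(400,250)); a=cv2.copyMakeBorder(a,0,70,0,0,cv2.BORDER_CONSTANT)
cv2.imwrite("pics/c6.png",cv2.hconcat([a,b]))
E
```

```text
clock: 12.57
tcp_pos: [0.5884, -0.2789, 0.4266]
tool_rot: [0.609, 0.793, -0.0, -0.0]
ft_force: [-1.0, -0.1, -0.0]
width: 0.0849
finger_force: 0.0
12.5667 [ 0.58837479 -0.27886616  0.42663931] [-2.57347010e-01  9.66319045e-01  1.37599567e-04] [-0.99535308 -0.0740677  -0.03879813]
```

View pics/c6.png

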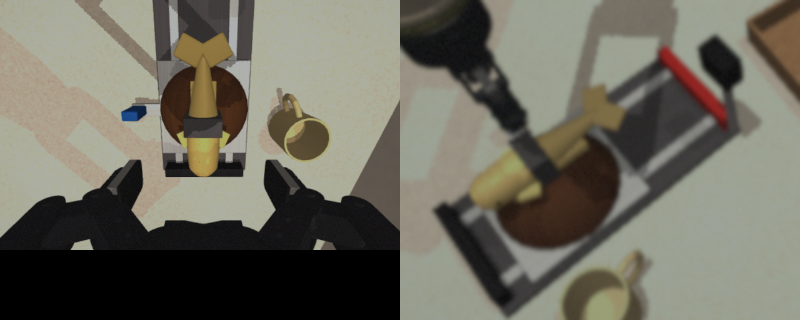

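Whale balanced untouched and level, nose toward the black stop, carriage near the black end. Next: shut fingers, go beside the handle on its black-stop side and lower.

```bash
python3 -m jog '[{"ax":0,"ay":0,"az":0,"dx":-0.03,"dy":-0.08,"dz":0,"fingers":0.8},{"ax":0,"ay":0,"az":0,"dx":-0.06,"dy":-0.16,"dz":0,"fingers":0.5},{"ax":0,"ay":0,"az":0,"dx":-0.08,"dy":-0.24,"dz":0,"fingers":0},{"ax":0,"ay":0,"az":0,"dx":-0.086,"dy":-0.293,"dz":0,"fingers":0},{"ax":0,"ay":0,"az":0,"dx":-0.086,"dy":-0.293,"dz":0.02,"fingers":0},{"ax":0,"ay":0,"az":0,"dx":-0.086,"dy":-0.293,"dz":0.1,"fingers":0},{"ax":0,"ay":0,"az":0,"dx":-0.086,"dy":-0.293,"dz":0.18,"fingers":0},{"ax":0,"ay":0,"az":0,"dx":-0.086,"dy":-0.293,"dz":0.26,"fingers":0},{"ax":0,"ay":0,"az":0,"dx":-0.086,"dy":-0.293,"dz":0.33,"fingers":0},{"ax":0,"ay":0,"az":0,"dx":-0.086,"dy":-0.293,"dz":0.39,"fingers":0},{"ax":0,"ay":0,"az":0,"dx":-0.086,"dy":-0.293,"dz":0.44,"fingers":0},{"ax":0,"ay":0,"az":0,"dx":-0.086,"dy":-0.293,"dz":0.48,"fingers":0},{"ax":0,"ay":0,"az":0,"dx":-0.086,"dy":-0.293,"dz":0.51,"fingers":0},{"ax":0,"ay":0,"az":0,"dx":-0.086,"dy":-0.293,"dz":0.52,"fingers":0},{"ax":0,"ay":0,"az":0,"dx":-0.086,"dy":-0.293,"dz":0.52,"fingers":0},{"ax":0,"ay":0,"az":0,"dx":-0.086,"dy":-0.293,"dz":0.52,"fingers":0}]'
python3 shot.py w7; python3 - <<'E'
from h import *
b=manip.grab_frame("scene")[:,:,::-1]; cv2.imwrite("pics/s7.png",b)
a=cv2.imread("pics/s6.png"); d=cv2.absdiff(a,b)[255:325,150:260].max(2); 
# whale yellow mask overlap in scene crop
f=lambda i:cv2.inRange(cv2.cvtColor(i[225:320,145:240],cv2.COLOR_BGR2HSV),(18,80,70),(40,255,255))>0
print((f(a)&f(b)).sum()/(f(a)|f(b)).sum(), np.argwhere(f(a)).mean(0),np.argwhere(f(b)).mean(0))
E
```

```text
clock: 14.0
tcp_pos: [0.4843, -0.3423, 0.2192]
tool_rot: [0.609, 0.793, 0.0, 0.0]
ft_force: [0.4, 0.2, -0.4]
width: 0.0004
finger_force: 0.0
14.0 [ 0.48433565 -0.3423492   0.21916881] [-2.57443278e-01  9.66293412e-01 -2.81984658e-05] [ 0.41677765  0.15786598 -0.42890082]
0.964924838940587 [51.69676946 47.17547724] [51.57556038 47.13593637]
```

```bash
python3 -m jog '[{"ax":0,"ay":0,"az":0,"dx":0.006,"dy":0,"dz":0,"fingers":0},{"ax":0,"ay":0,"az":0,"dx":0.012,"dy":0,"dz":0,"fingers":0},{"ax":0,"ay":0,"az":0,"dx":0.018,"dy":0,"dz":0,"fingers":0},{"ax":0,"ay":0,"az":0,"dx":0.022,"dy":0,"dz":0,"fingers":0},{"ax":0,"ay":0,"az":0,"dx":0.025,"dy":0,"dz":0,"fingers":0},{"ax":0,"ay":0,"az":0,"dx":0.027,"dy":0,"dz":0,"fingers":0},{"ax":0,"ay":0,"az":0,"dx":0.029,"dy":0,"dz":0,"fingers":0},{"ax":0,"ay":0,"az":0,"dx":0.031,"dy":0,"dz":0,"fingers":0},{"ax":0,"ay":0,"az":0,"dx":0.033,"dy":0,"dz":0,"fingers":0},{"ax":0,"ay":0,"az":0,"dx":0.035,"dy":0,"dz":0,"fingers":0},{"ax":0,"ay":0,"az":0,"dx":0.037,"dy":0,"dz":0,"fingers":0},{"ax":0,"ay":0,"az":0,"dx":0.039,"dy":0,"dz":0,"fingers":0},{"ax":0,"ay":0,"az":0,"dx":0.041,"dy":0,"dz":0,"fingers":0},{"ax":0,"ay":0,"az":0,"dx":0.043,"dy":0,"dz":0,"fingers":0},{"ax":0,"ay":0,"az":0,"dx":0.045,"dy":0,"dz":0,"fingers":0},{"ax":0,"ay":0,"az":0,"dx":0.047,"dy":0,"dz":0,"fingers":0},{"ax":0,"ay":0,"az":0,"dx":0.049,"dy":0,"dz":0,"fingers":0},{"ax":0,"ay":0,"az":0,"dx":0.051,"dy":0,"dz":0,"fingers":0},{"ax":0,"ay":0,"az":0,"dx":0.053,"dy":0,"dz":0,"fingers":0},{"ax":0,"ay":0,"az":0,"dx":0.055,"dy":0,"dz":0,"fingers":0}]'
python3 shot.py w8; python3 dome.py w8 2>&1 | tail -4
```

```text
clock: 15.77
tcp_pos: [0.4784, -0.321, 0.2189]
tool_rot: [0.609, 0.793, -0.0, 0.0]
ft_force: [-0.8, -1.5, -1.7]
width: 0.0001
finger_force: 1.0
15.7667 [ 0.47839166 -0.32102679  0.21890634] [-2.57298647e-01  9.66331933e-01 -2.84356593e-05] [-0.82369199 -1.53081418 -1.67155618]
dome [ 0.5587 -0.2756] bbox [  404    41   236   329 59656] area 60483.5 98020.37033080473
blue [ 293  200   72   78 5069] [327.94101401 240.39041231]
yaw from handle [18.38751547] [-70.36752258  10.96340534]
handle [ 0.44762875 -0.31248752]
```

```bash
python3 -m jog '[{"ax":0,"ay":0,"az":0,"dx":0.002,"dy":0,"dz":0,"fingers":0},{"ax":0,"ay":0,"az":0,"dx":0.004,"dy":0,"dz":0,"fingers":0},{"ax":0,"ay":0,"az":0,"dx":0.007,"dy":0,"dz":0,"fingers":0},{"ax":0,"ay":0,"az":0,"dx":0.01,"dy":0,"dz":0,"fingers":0},{"ax":0,"ay":0,"az":0,"dx":0.014,"dy":0,"dz":0,"fingers":0},{"ax":0,"ay":0,"az":0,"dx":0.018,"dy":0,"dz":0,"fingers":0},{"ax":0,"ay":0,"az":0,"dx":0.023,"dy":0,"dz":0,"fingers":0},{"ax":0,"ay":0,"az":0,"dx":0.028,"dy":0,"dz":0,"fingers":0},{"ax":0,"ay":0,"az":0,"dx":0.034,"dy":0,"dz":0,"fingers":0},{"ax":0,"ay":0,"az":0,"dx":0.04,"dy":0,"dz":0,"fingers":0},{"ax":0,"ay":0,"az":0,"dx":0.046,"dy":0,"dz":0,"fingers":0},{"ax":0,"ay":0,"az":0,"dx":0.052,"dy":0,"dz":0,"fingers":0},{"ax":0,"ay":0,"az":0,"dx":0.058,"dy":0,"dz":0,"fingers":0},{"ax":0,"ay":0,"az":0,"dx":0.063,"dy":0,"dz":0,"fingers":0},{"ax":0,"ay":0,"az":0,"dx":0.068,"dy":0,"dz":0,"fingers":0},{"ax":0,"ay":0,"az":0,"dx":0.072,"dy":0,"dz":0,"fingers":0},{"ax":0,"ay":0,"az":0,"dx":0.076,"dy":0,"dz":0,"fingers":0},{"ax":0,"ay":0,"az":0,"dx":0.079,"dy":0,"dz":0,"fingers":0},{"ax":0,"ay":0,"az":0,"dx":0.081,"dy":0,"dz":0,"fingers":0},{"ax":0,"ay":0,"az":0,"dx":0.082,"dy":0,"dz":0,"fingers":0}]'
python3 - <<'E'
from h import *
b=manip.grab_frame("scene")[:,:,::-1]; cv2.imwrite("pics/s9.png",b); c=cam("scene")
i=cv2.cvtColor(b,cv2.COLOR_BGR2HSV); m=np.zeros(b.shape[:2],np.uint8); m[200:330,130:300]=cv2.inRange(i,(18,80,70),(40,255,255))[200:330,130:300]
k,l,s,ce=cv2.connectedComponentsWithStats(m); print(s[1:][s[1:,4]>60],ce[1:][s[1:,4]>60])
a=cv2.imread("pics/s7.png");i=cv2.cvtColor(a,cv2.COLOR_BGR2HSV); m[200:330,130:300]=cv2.inRange(i,(18,80,70),(40,255,255))[200:330,130:300]
k,l,s,ce=cv2.connectedComponentsWithStats(m); print(s[1:][s[1:,4]>60],ce[1:][s[1:,4]>60])
u=np.array([-.254,.967]); d=np.array([.5883,-.2786])
for t in(0,.03,.035,.04): print(t,proj(c,[*(d+u*t),.12]).round(1))
E
```

```text
clock: 17.48
tcp_pos: [0.47, -0.2893, 0.2189]
tool_rot: [0.609, 0.793, 0.0, 0.0]
ft_force: [-0.8, -1.4, 0.8]
width: 0.0002
finger_force: 1.0
[[204 233  43  40 678]
 [172 264  35  29 620]] [[225.14011799 252.67846608]
 [188.74032258 279.37419355]]
[[188 243  45  41 726]
 [155 275  36  30 657]] [[210.18870523 263.38842975]
 [172.18721461 291.14764079]]
0 [[189.3 278. ]]
0.03 [[200.4 270.1]]
0.035 [[202.3 268.8]]
0.04 [[204.1 267.5]]
```

```bash
python3 -m jog '[{"ax":0,"ay":0,"az":0,"dx":0.002,"dy":0,"dz":0,"fingers":0},{"ax":0,"ay":0,"az":0,"dx":0.004,"dy":0,"dz":0,"fingers":0},{"ax":0,"ay":0,"az":0,"dx":0.007,"dy":0,"dz":0,"fingers":0},{"ax":0,"ay":0,"az":0,"dx":0.011,"dy":0,"dz":0,"fingers":0},{"ax":0,"ay":0,"az":0,"dx":0.016,"dy":0,"dz":0,"fingers":0},{"ax":0,"ay":0,"az":0,"dx":0.022,"dy":0,"dz":0,"fingers":0},{"ax":0,"ay":0,"az":0,"dx":0.029,"dy":0,"dz":0,"fingers":0},{"ax":0,"ay":0,"az":0,"dx":0.037,"dy":0,"dz":0,"fingers":0},{"ax":0,"ay":0,"az":0,"dx":0.045,"dy":0,"dz":0,"fingers":0},{"ax":0,"ay":0,"az":0,"dx":0.053,"dy":0,"dz":0,"fingers":0},{"ax":0,"ay":0,"az":0,"dx":0.061,"dy":0,"dz":0,"fingers":0},{"ax":0,"ay":0,"az":0,"dx":0.069,"dy":0,"dz":0,"fingers":0},{"ax":0,"ay":0,"az":0,"dx":0.077,"dy":0,"dz":0,"fingers":0},{"ax":0,"ay":0,"az":0,"dx":0.085,"dy":0,"dz":0,"fingers":0},{"ax":0,"ay":0,"az":0,"dx":0.092,"dy":0,"dz":0,"fingers":0},{"ax":0,"ay":0,"az":0,"dx":0.098,"dy":0,"dz":0,"fingers":0},{"ax":0,"ay":0,"az":0,"dx":0.103,"dy":0,"dz":0,"fingers":0},{"ax":0,"ay":0,"az":0,"dx":0.107,"dy":0,"dz":0,"fingers":0},{"ax":0,"ay":0,"az":0,"dx":0.11,"dy":0,"dz":0,"fingers":0},{"ax":0,"ay":0,"az":0,"dx":0.112,"dy":0,"dz":0,"fingers":0}]'; python3 -m jog '[{"ax":0,"ay":0,"az":0,"dx":0.002,"dy":0,"dz":0,"fingers":0},{"ax":0,"ay":0,"az":0,"dx":0.004,"dy":0,"dz":0,"fingers":0},{"ax":0,"ay":0,"az":0,"dx":0.006,"dy":0,"dz":0,"fingers":0},{"ax":0,"ay":0,"az":0,"dx":0.009,"dy":0,"dz":0,"fingers":0},{"ax":0,"ay":0,"az":0,"dx":0.012,"dy":0,"dz":0,"fingers":0},{"ax":0,"ay":0,"az":0,"dx":0.015,"dy":0,"dz":0,"fingers":0},{"ax":0,"ay":0,"az":0,"dx":0.018,"dy":0,"dz":0,"fingers":0},{"ax":0,"ay":0,"az":0,"dx":0.021,"dy":0,"dz":0,"fingers":0},{"ax":0,"ay":0,"az":0,"dx":0.024,"dy":0,"dz":0,"fingers":0},{"ax":0,"ay":0,"az":0,"dx":0.027,"dy":0,"dz":0,"fingers":0},{"ax":0,"ay":0,"az":0,"dx":0.03,"dy":0,"dz":0,"fingers":0},{"ax":0,"ay":0,"az":0,"dx":0.033,"dy":0,"dz":0,"fingers":0},{"ax":0,"ay":0,"az":0,"dx":0.036,"dy":0,"dz":0,"fingers":0},{"ax":0,"ay":0,"az":0,"dx":0.038,"dy":0,"dz":0,"fingers":0},{"ax":0,"ay":0,"az":0,"dx":0.04,"dy":0,"dz":0,"fingers":0},{"ax":0,"ay":0,"az":0,"dx":0.041,"dy":0,"dz":0,"fingers":0}]'
```

```text
clock: 19.2
tcp_pos: [0.4584, -0.246, 0.2189]
tool_rot: [0.609, 0.793, 0.0, -0.0]
ft_force: [-0.4, -3.3, 0.7]
width: -0.0001
finger_force: 1.0
clock: 20.53
tcp_pos: [0.4542, -0.2301, 0.2189]
tool_rot: [0.609, 0.793, 0.0, -0.0]
ft_force: [-0.6, -2.2, -0.9]
width: 0.0001
finger_force: 1.0
```

```bash
python3 -m jog '[{"ax":0,"ay":0,"az":0,"dx":0.0015,"dy":0,"dz":0,"fingers":0},{"ax":0,"ay":0,"az":0,"dx":0.003,"dy":0,"dz":0,"fingers":0},{"ax":0,"ay":0,"az":0,"dx":0.0045,"dy":0,"dz":0,"fingers":0},{"ax":0,"ay":0,"az":0,"dx":0.006,"dy":0,"dz":0,"fingers":0},{"ax":0,"ay":0,"az":0,"dx":0.008,"dy":0,"dz":0,"fingers":0},{"ax":0,"ay":0,"az":0,"dx":0.01,"dy":0,"dz":0,"fingers":0},{"ax":0,"ay":0,"az":0,"dx":0.012,"dy":0,"dz":0,"fingers":0},{"ax":0,"ay":0,"az":0,"dx":0.014,"dy":0,"dz":0,"fingers":0},{"ax":0,"ay":0,"az":0,"dx":0.016,"dy":0,"dz":0,"fingers":0},{"ax":0,"ay":0,"az":0,"dx":0.018,"dy":0,"dz":0,"fingers":0},{"ax":0,"ay":0,"az":0,"dx":0.02,"dy":0,"dz":0,"fingers":0},{"ax":0,"ay":0,"az":0,"dx":0.022,"dy":0,"dz":0,"fingers":0},{"ax":0,"ay":0,"az":0,"dx":0.024,"dy":0,"dz":0,"fingers":0},{"ax":0,"ay":0,"az":0,"dx":0.026,"dy":0,"dz":0,"fingers":0},{"ax":0,"ay":0,"az":0,"dx":0.028,"dy":0,"dz":0,"fingers":0}]'; python3 -m jog '[{"ax":0,"ay":0,"az":0,"dx":0.0015,"dy":0,"dz":0,"fingers":0},{"ax":0,"ay":0,"az":0,"dx":0.003,"dy":0,"dz":0,"fingers":0},{"ax":0,"ay":0,"az":0,"dx":0.0045,"dy":0,"dz":0,"fingers":0},{"ax":0,"ay":0,"az":0,"dx":0.006,"dy":0,"dz":0,"fingers":0},{"ax":0,"ay":0,"az":0,"dx":0.0075,"dy":0,"dz":0,"fingers":0}]'
```

```text
clock: 21.78
tcp_pos: [0.4513, -0.2194, 0.2189]
tool_rot: [0.609, 0.793, -0.0, -0.0]
ft_force: [-1.5, -2.7, 0.2]
width: -0.0002
finger_force: 1.0
clock: 22.2
tcp_pos: [0.4506, -0.2165, 0.2189]
tool_rot: [0.609, 0.793, 0.0, -0.0]
ft_force: [-1.9, -1.7, -0.6]
width: -0.0001
finger_force: 1.0
```

```bash
python3 -m jog '[{"ax":0,"ay":0,"az":0,"dx":0.0015,"dy":0,"dz":0,"fingers":0},{"ax":0,"ay":0,"az":0,"dx":0.003,"dy":0,"dz":0,"fingers":0},{"ax":0,"ay":0,"az":0,"dx":0.0045,"dy":0,"dz":0,"fingers":0},{"ax":0,"ay":0,"az":0,"dx":0.006,"dy":0,"dz":0,"fingers":0},{"ax":0,"ay":0,"az":0,"dx":0.0075,"dy":0,"dz":0,"fingers":0}]'; python3 -m jog '[{"ax":0,"ay":0,"az":0,"dx":0.0015,"dy":0,"dz":0,"fingers":0},{"ax":0,"ay":0,"az":0,"dx":0.003,"dy":0,"dz":0,"fingers":0},{"ax":0,"ay":0,"az":0,"dx":0.0045,"dy":0,"dz":0,"fingers":0}]';  python3 -m jog '[{"ax":0,"ay":0,"az":0,"dx":0.0015,"dy":0,"dz":0,"fingers":0},{"ax":0,"ay":0,"az":0,"dx":0.003,"dy":0,"dz":0,"fingers":0},{"ax":0,"ay":0,"az":0,"dx":0.003,"dy":0,"dz":0,"fingers":0}]'
```

```text
clock: 22.62
tcp_pos: [0.45, -0.2144, 0.219]
tool_rot: [0.609, 0.793, -0.001, 0.001]
ft_force: [2.1, -11.9, -7.6]
width: -0.0002
finger_force: 6.1
clock: 22.87
tcp_pos: [0.4498, -0.2139, 0.2191]
tool_rot: [0.609, 0.793, -0.001, 0.003]
ft_force: [4.7, -20.9, -13.2]
width: -0.0001
finger_force: 10.9
clock: 23.12
tcp_pos: [0.4496, -0.2136, 0.2192]
tool_rot: [0.61, 0.793, -0.002, 0.004]
ft_force: [5.8, -24.9, -16.7]
width: -0.0003
finger_force: 12.8
```

Hard contact at the expected travel (25 N). I'll back off slowly, rise clear and look.

```bash
python3 -m jog '[{"ax":0,"ay":0,"az":0,"dx":-0.003,"dy":0,"dz":0,"fingers":0},{"ax":0,"ay":0,"az":0,"dx":-0.006,"dy":0,"dz":0,"fingers":0},{"ax":0,"ay":0,"az":0,"dx":-0.009,"dy":0,"dz":0,"fingers":0},{"ax":0,"ay":0,"az":0,"dx":-0.012,"dy":0,"dz":0,"fingers":0},{"ax":0,"ay":0,"az":0,"dx":-0.02,"dy":0,"dz":0,"fingers":0},{"ax":0,"ay":0,"az":0,"dx":-0.035,"dy":0,"dz":0,"fingers":0},{"ax":0,"ay":0,"az":0,"dx":-0.06,"dy":0,"dz":0,"fingers":0},{"ax":0,"ay":0,"az":0,"dx":-0.09,"dy":-0.01,"dz":0,"fingers":0},{"ax":0,"ay":0,"az":0,"dx":-0.1,"dy":-0.03,"dz":-0.04,"fingers":0},{"ax":0,"ay":0,"az":0,"dx":-0.1,"dy":-0.05,"dz":-0.12,"fingers":0},{"ax":0,"ay":0,"az":0,"dx":-0.1,"dy":-0.05,"dz":-0.2,"fingers":0},{"ax":0,"ay":0,"az":0,"dx":-0.1,"dy":-0.05,"dz":-0.3,"fingers":0},{"ax":0,"ay":0,"az":0,"dx":-0.1,"dy":-0.05,"dz":-0.4,"fingers":0},{"ax":0,"ay":0,"az":0,"dx":-0.1,"dy":-0.05,"dz":-0.48,"fingers":0},{"ax":0,"ay":0,"az":0,"dx":-0.1,"dy":-0.05,"dz":-0.5,"fingers":0},{"ax":0,"ay":0,"az":0,"dx":-0.1,"dy":-0.05,"dz":-0.5,"fingers":0},{"ax":0,"ay":0,"az":0,"dx":-0.1,"dy":-0.05,"dz":-0.5,"fingers":0}]'
python3 shot.py w10; python3 - <<'E'
from h import *
b=manip.grab_frame("scene")[:,:,::-1]
t=manip.grab_frame("top")[:,:,::-1]; b=cv2.resize(b[150:390,120:460],(400,282)); t=cv2.resize(t[90:290,230:470],(400,333)); a=cv2.resize(cv2.imread("pics/w10.png"),(400,250))
L=cv2.vconcat([b,a]); t=cv2.copyMakeBorder(t,0,L.shape[0]-t.shape[0],0,0,cv2.BORDER_CONSTANT)
cv2.imwrite("pics/final.png",cv2.hconcat([L,t]))
E
```

```text
clock: 24.53
tcp_pos: [0.44, -0.2552, 0.4187]
tool_rot: [0.61, 0.793, -0.0, 0.0]
ft_force: [1.2, -0.1, -0.8]
width: -0.0001
finger_force: 0.0
24.5333 [ 0.43997876 -0.25523731  0.41867305] [-2.56864075e-01  9.66447431e-01 -4.58752206e-04] [ 1.15405127 -0.08242688 -0.82264473]
```

View pics/final.png

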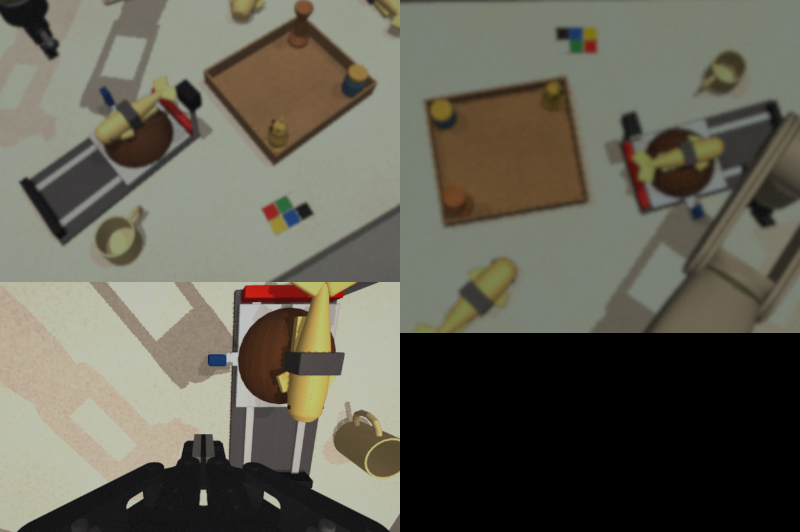

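The final picture shows the whale balanced on the dome, the carriage at the red stop, and the tray items and mug where they were. I'll do a numeric check of the deck-to-stop gap and that the whale is at rest.

```bash
python3 - <<'E'
import pickle
from h import *
c,o=pickle.load(open("w10.pkl","rb")); im=cv2.imread("pics/w10.png")
print(unproj(c,[(400,r) for r in (0,10,20,30,36,44)],.031)[:,:2].round(3).tolist())
print([(r,im[r,400].tolist()) for r in range(22,48,2)])
b=manip.grab_frame("wrist")[:,:,::-1]; print("moved px",(cv2.absdiff(b,im).max(2)[0:240,350:580]>40).sum())
hsv=cv2.cvtColor(im,cv2.COLOR_BGR2HSV); m=cv2.inRange(hsv,(100,150,30),(130,255,255)); M=cv2.moments(m,True); p=(M["m10"]/M["m00"],M["m01"]/M["m00"])
h=unproj(c,[p],.078)[0,:2]; c2,_=pickle.load(open("w4.pkl","rb")); h0=unproj(c2,[(221.1,179.1)],.078)[0,:2]; u=np.array([-.254,.967]); print("handle",h,"travel",(h-h0)@u)
# rail: red stop centre from top cam/black
t=cam("top"); f=lambda x,y:(355+(x-399)/3.4-.35,115+y/3.4-.35)
r=unproj(t,[f(456,271),f(753,187)],.044)[:,:2]; print("stop-stop",(r[0]-r[1])@u,"dome0 joint",(np.array([.5883,-.2786])-r.mean(0))@u+.07)
E
```

```text
[[0.465, -0.07], [0.467, -0.079], [0.47, -0.087], [0.473, -0.095], [0.475, -0.1], [0.477, -0.107]]
[(22, [20, 32, 191]), (24, [17, 21, 174]), (26, [17, 13, 96]), (28, [13, 13, 81]), (30, [12, 16, 80]), (32, [27, 27, 79]), (34, [68, 68, 73]), (36, [171, 177, 180]), (38, [189, 191, 190]), (40, [190, 191, 189]), (42, [188, 189, 186]), (44, [188, 190, 186]), (46, [191, 191, 189])]
moved px 6289
handle [ 0.44399716 -0.19472928] travel 0.11528862139821912
stop-stop 0.33308635095318373 dome0 joint 0.02077759113062281
```

Red face meets the deck directly, so the carriage is home. The pixel change needs explaining: I'll compare whale and background shifts.

```bash
python3 - <<'E'
from h import *
def f(im):
    h=cv2.cvtColor(im,cv2.COLOR_BGR2HSV); y=cv2.inRange(h,(20,90,120),(35,255,255)); y[245:]=0;y[:,:400]=0;y[:,560:]=0; b=cv2.inRange(h,(100,150,30),(130,255,255))
    k,l,s,ce=cv2.connectedComponentsWithStats(y); i=1+s[1:,4].argmax()
    g=np.argwhere(b>0).mean(0); pts=np.argwhere(l==i)[:,::-1].astype(np.float32); a=cv2.fitLine(pts,2,0,.01,.01).ravel()
    return s[i].tolist(),ce[i].round(1).tolist(),np.degrees(np.arctan2(a[1],a[0])).round(2),g.round(1).tolist()
print(f(cv2.imread("pics/w10.png")))
for k in range(8):
    print(manip.get_obs()["clock"],f(np.ascontiguousarray(manip.grab_frame("wrist")[:,:,::-1])))
    for _ in range(3): manip.grab_frame("wrist")
E
```

```text
([468, 0, 92, 113, 4833], [510.7, 52.8], np.float32(-81.97), [125.0, 347.1])
24.7333 ([470, 0, 90, 116, 5062], [513.2, 53.4], np.float32(-82.93), [127.5, 348.5])
24.9333 ([468, 0, 92, 115, 5018], [511.4, 52.9], np.float32(-82.52), [126.5, 347.5])
25.1333 ([467, 0, 93, 114, 4970], [510.4, 52.7], np.float32(-82.15), [125.9, 347.0])
25.3333 ([467, 0, 93, 114, 4945], [510.2, 52.6], np.float32(-82.04), [125.6, 346.8])
25.5333 ([467, 0, 93, 114, 4960], [510.3, 52.6], np.float32(-82.11), [125.7, 346.9])
25.7333 ([467, 0, 93, 114, 4957], [510.3, 52.7], np.float32(-82.08), [125.8, 346.9])
25.9333 ([467, 0, 93, 114, 4949], [510.4, 52.6], np.float32(-82.06), [125.8, 347.0])
26.1333 ([467, 0, 93, 114, 4950], [510.3, 52.6], np.float32(-82.04), [125.8, 347.0])
```

The shift was the arm settling: the handle moved in the image by the same amount as the whale. Both are now still, so I'm handing in.

```bash
python3 -c "
from bench import manip
print(manip.sign_off())"
```

```text
the job is handed in; nothing more can be done
None
```

The whale is balanced on the dome, nose toward the black stop, the carriage is fully home against the red stop, the candlestick, owl, jar and mug look undisturbed, and the job was handed in at about 26 s of the 61 s allowed.

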